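Seat the grinding cup on the pigment mill's drive and latch it

ROBOT

A 7-joint arm with a two-finger parallel gripper is mounted at the origin on the work surface; the furniture and walls round the work are solid. World frame = base frame: x ahead of the robot, y to its left, z up, the work surface at z = 0. Lengths are in m, angles in rad, forces in N, time in s.
With the tool pointing down it reaches from about 0.4 to 0.85 m from the base axis. Payload 10.4 kg.
Tool frame: the origin (TCP) lies at the very end of the fingers, on their centre line; the grasp point (between the pads) lies 19 mm behind it; z points along the fingers, y is the line along which they close (so a half turn about z gives the same grasp; the last joint's range is limited). The gripper opens to 85 mm and grips with 20 to 120 N. Pads are 22 mm wide; open, the fingers measure 114 mm over their backs; the gripper's body (76 mm by 85 mm) begins 54 mm behind the grasp point. The pads swing forward as they close: fully open they stand 13 mm farther back than shut.
Start: joints at [-1.299, 0.332, -0.065, 1.46, 0.022, 1.35, -0.088], TCP at [0.182, 0.598, 0.231] pointing down, gripper open.
Joint ranges: [-2.6, 2.6], [-0.5, 2.12], [-1.47, 1.34], [0.16, 2.42], [-1.27, 4.41], [0.06, 2.06], [-2.6, 2.6]. Speed limits (rad/s): [2.22, 2.22, 2.79, 2.79, 3.14, 3.14, 3.14].

INTERFACE

Orientations are given as a 3x3 rotation matrix whose columns are the frame's x, y, z axes.
In Python, from plant import r gives the robot as it stands.
- The arm moves only by the tool send_rows, never from a script. Its argument "series" is a list of rows, each an object with "turn": the turn, a rotation vector about the tool's x, y, z in rad, a list of three; "dp": the shift along the tool's x, y, z in m, a list of three; "hand": the closure in counts, from 0 (fully open) to 255 (shut). In form: [{"turn": [ax, ay, az], "dp": [tx, ty, tz], "hand": hand}, ...]. A call has 1 to 20 rows; each row shifts and turns the commanded pose from where the row before left it, along the tool's axes as they then stand; what a row does not reach is not made up. A row lasts 1/12 s, in which the tool goes at most 41.7 mm and 7.16 degrees, less where a joint would pass 70% of its speed; a pose out of reach is approached as far as the arm can. A call with a gripper value outside its range is refused whole. The fingers move at their own pace and stop on an object; "squeeze" is the grip in N (left out, the last holds). Time passes only in rows, so rows that do not move let the fingers close. It gives the time, the measured TCP pose, the force, the opening and the grip force at its end, in the units of the state.
- r.observe(): the state, without advancing time (a new reading comes with each control period).
- r.camera(name): name is "side" or "top"; returns the picture (480x640x3 uint8, red, green, blue); there is no depth.
- r.get_calibration(name): a dict with "camera_matrix" (3x3 intrinsics, pixels), "R" (3x3) and "t" (3): a world point X has camera coordinates R X + t. Camera axes: x right, y down, z forward; pixel columns grow to the right and rows downward; lengths in m; the calibration is good to about 2 mm. A picture is of the moment at which its call begins. get_calibration takes no time and is no camera call.
- r.hand_in(): hands the job in; it is judged then, once.
The state is a dict: "t": time; "joints": joint angles; "joint_velocities": joint speeds; "effort": joint torques, N m; "eef_pos": TCP position; "orientation": TCP orientation; "wrist_force": force on the tool from outside, world axes, zero at the start; "ft_torque": the same for the moment, N m; "gripper_width": opening from 0.0 (shut) to 1.0 (fully open); "gripper_force": force on a finger pad.
Only numpy, scipy, OpenCV 4.12 (cv2) and the standard library are available. Lean on these libraries where they do the work, as an engineer would, in place of code of your own. Each camera call takes 0.05 s, during which the arm holds its last target. There are 200 camera calls.

TASK

Load the lidded steel grinding cup into the pigment mill: keeping it upright, lower it into the round well, feel for the drive by turning it this way and that without forcing it down, until its slotted foot drops over the drive dog and its flange sits fully home on the rim. Then swing the mill's hold-down latch round by its red knob, all the way over the cup's flange, and let go. Leave the corked jar and the ink bottle where they stand.

Things in the scene. Friction and masses are not known exactly. Their poses are not given: they have to be found in the camera images.
- cup_center (a point): Centre of the grinding cup, half-way up; z is the cup's axis. A round lidded steel cup, 95 mm tall, about 0.34 kg, standing upright on the table. Its black ribbed lid (49 mm across, top 20 mm, yellow dot, fixed on) and the steel wall below it (46 mm across, down to 35 mm above the underside) can be gripped from above. Any turn of the cup about its axis is as good.
- cup_foot (a point): Centre of the cup's underside. The foot is 55 mm across and 30 mm tall, bevelled below, and cut across by two open slots at right angles, along this point's x and y axes, each 10.5 mm wide and 10 mm deep. Above the foot is an aluminium flange, 74 mm across and 5 mm thick, its underside 30 mm above this point.
- grinding_cup: The cup as a whole; origin and axes as for the cup's foot.
- mill: The pigment mill: a low green motor base (118 mm along x, 174 mm along y, 40 mm tall), fixed to the table, with an aluminium collar 82 mm across round its well. Origin on the well's axis at table height; y points from the well to the latch post, -x is the front with switch and dial.
- well (a point): Centre of the well's mouth, level with its rim, 72 mm above the table; z up, axes as the mill's. The well is round, 58 mm wide, 32 mm deep, so it is loose round the cup's foot. With the cup fully home its flange lies on the rim and the cup's centre is 17.5 mm above this point; riding on the drive dog, the cup stands 8 mm higher.
- well_floor (a point): Centre of the well's floor. Here stands the brass drive dog: a bar 30 mm long, 8 mm thick (6.5 mm at its bevelled top), 10 mm tall. Its angle differs each time and is not given (this point's axes are the mill's, not the dog's); it turns only stiffly (0.2 N m). The foot drops over it when either slot lines up within about 7 degrees, so once every quarter turn.
- latch (a joint): Angle of the hold-down latch (rad): 0 parked clear of the well, 1.4 fully over the cup's flange; it grows clockwise as seen from above and stays where it is left (about 2 N at the knob moves it). A flat steel arm on a post: hook on one side, red knob on the other. The hook passes 3 mm above the flange of a cup fully home and knocks against that of one that is not.
- latch_knob (a point): Centre of the latch's red knob, an upright pin 14 mm across and 26 mm tall (its top 112 mm above the table), 38 mm from the latch's axis, on an arm 6 mm thick. Parked, it lies in front (-x) of the post; latched, straight beyond the post from the well, 98 mm from the well's axis.
- latch_pivot (a point): Point on the upright axis about which the latch turns, on its post 60 mm from the well's axis, 83 mm above the table.
- cork_jar_center (a point): Middle of a glass jar of shells with a cork, 54 mm across and 99 mm tall, standing near the cup; a bystander.
- ink_pot_center (a point): Middle of a square bluish ink bottle with a black cap, 54 mm wide and 60 mm tall, standing near the cup; a bystander.

How it is judged:
On the way:
1. the cup has dropped over the drive dog: its flange is home on the rim of the well (within 2 mm), level and central (z of cup_center in the frame of well below 0.0195 m and horizontal distance between cup_center and well below 0.005 m and angle between cup_center's own z axis and vertical below 0.06 rad), for 0.2 s.
At the end, for the whole second after the job is handed in: The cup stands in the well with its flange home on the rim (within 2 mm in height, 5 mm sideways, 3.5 degrees of tilt), the latch is swung over the flange (beyond 1.25 of its 1.4 rad), everything is released and at rest (all of step 1 and value of joint latch above 1.25 rad and linear speed of grinding_cup below 0.02 m/s); the robot touches nothing.
It fails at once if the cup is tipped by more than 35 degrees (angle between cup_center's own z axis and vertical above 0.61 rad).
It fails at once if the cup is forced or dropped into the mill (more than 60 N between cup and mill) (contact force between grinding_cup and mill above 60 N).
It fails at once if the corked jar is shoved more than 30 mm (distance of cork_jar_center from where it was at the start of the episode above 0.03 m).
It fails at once if the ink bottle is shoved more than 30 mm (distance of ink_pot_center from where it was at the start of the episode above 0.03 m).
It also fails if it takes over 67 s, if anything falls off the work surface, if the arm or the gripper's body presses on something with over 40 N, if the wrist force passes 120 N, or if a joint passes its speed limit or range.

## Working session

There is one attempt and no reset: what is moved stays moved. The work goes in short steps, Python scripts to look and compute and a tool call to move; the robot and the scene stay as the last step left them, time stands still between calls to the robot, and variables do not carry over. Pictures are saved under pics/ and viewed, at most 10 in all, crops included, and the job is handed in when it is done.

Besides the shell and the picture viewer there is one more tool, called after "Request:" as name([rows], argument=value, ...), one row to a line, values as JSON. send_rows: Moves the arm, as the interface text tells. Its arguments: {"type":"object","properties":{"series":{"type":"array","items":{"type":"object","properties":{"turn":{"type":"array","items":{"type":"number"}},"dp":{"type":"array","items":{"type":"number"}},"hand":{"type":"number"}}}},"squeeze":{"type":"number"}},"required":["series"]}

```bash
mkdir -p pics
python3 - <<'E'
from plant import r
import cv2,numpy as np
for n in("top","side"):
    cv2.imwrite(f"pics/{n}0.png",r.camera(n)[:,:,::-1])
    c=r.get_calibration(n);print(n,c["camera_matrix"],c["R"],c["t"])
print(r.observe())
E
```

```text
top [[444.65724838   0.         328.46714347]
 [  0.         444.65724838 242.4152676 ]
 [  0.           0.           1.        ]] [[ 0.02700504 -0.99932156  0.02504291]
 [-0.98002575 -0.03140475 -0.19637531]
 [ 0.19702855 -0.01923957 -0.98020895]] [-0.01006395  0.48391669  1.01716439]
side [[475.13658543   0.         319.78388003]
 [  0.         475.13658543 234.52594307]
 [  0.           0.           1.        ]] [[-0.99970063  0.02439657 -0.00185695]
 [ 0.01709625  0.64222566 -0.76632494]
 [-0.01750312 -0.76612728 -0.64245049]] [0.45738222 0.04150252 1.02260281]
{'t': 0.1, 'joints': array([-1.2986226 ,  0.33283054, -0.06468821,  1.46084628,  0.02156155,
        1.34990771, -0.08848316]), 'joint_velocities': array([-8.09710294e-04, -1.95600862e-03, -4.52364300e-04, -2.21694508e-03,
        4.76185749e-05,  1.84800845e-03,  3.33247926e-03]), 'effort': array([ 1.69149142e-03, -6.26757145e+01,  4.92593413e-02, -3.92418194e+01,
        1.64070568e-02,  7.18837255e-03,  2.38485477e-06]), 'eef_pos': array([0.18147702, 0.59772212, 0.23058708]), 'orientation': array([[-9.56872626e-01,  2.90507578e-01, -3.53701842e-04],
       [ 2.90507793e-01,  9.56871810e-01, -1.24952320e-03],
       [-2.45486370e-05, -1.29838769e-03, -9.99999157e-01]]), 'wrist_force': array([-0.90691592,  0.26296257,  0.5083051 ]), 'ft_torque': array([-0.00074026, -0.01280065,  0.00018345]), 'gripper_force': 0.0, 'gripper_width': 1.0020664793814458}
```

View pics/top0.png

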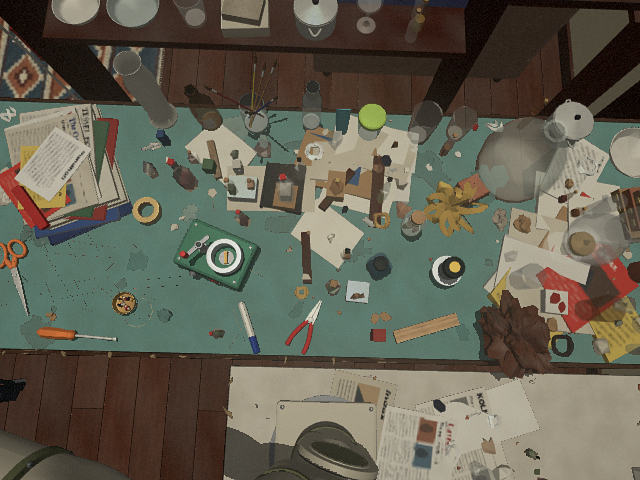

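View pics/side0.png

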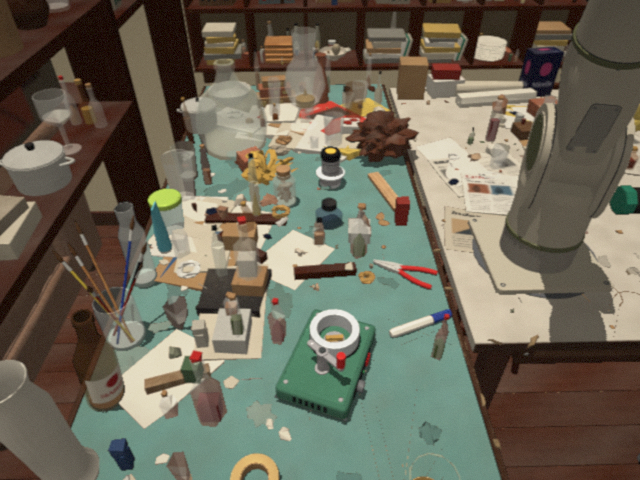

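Top view: cup at about (448,269), well at (226,257), red knob at (184,254), jar at (413,222) and ink bottle at (377,266). Side view: cup at (330,170), mill ring at (334,330), knob at (341,360). I'll enlarge both.

Run:
```python
import cv2,numpy as np
t=cv2.imread("pics/top0.png");s=cv2.imread("pics/side0.png")
z=lambda i,x,y,w,h,k:cv2.resize(i[y:y+h,x:x+w],None,fx=k,fy=k,interpolation=cv2.INTER_CUBIC)
a=np.hstack([z(t,170,210,100,75,4),z(t,390,200,100,75,4)])
b=np.hstack([z(s,270,300,100,75,4),z(s,270,130,100,75,4)])
cv2.imwrite("pics/z0.png",np.vstack([a,b]))
```

```text
(no output)
```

View pics/z0.png

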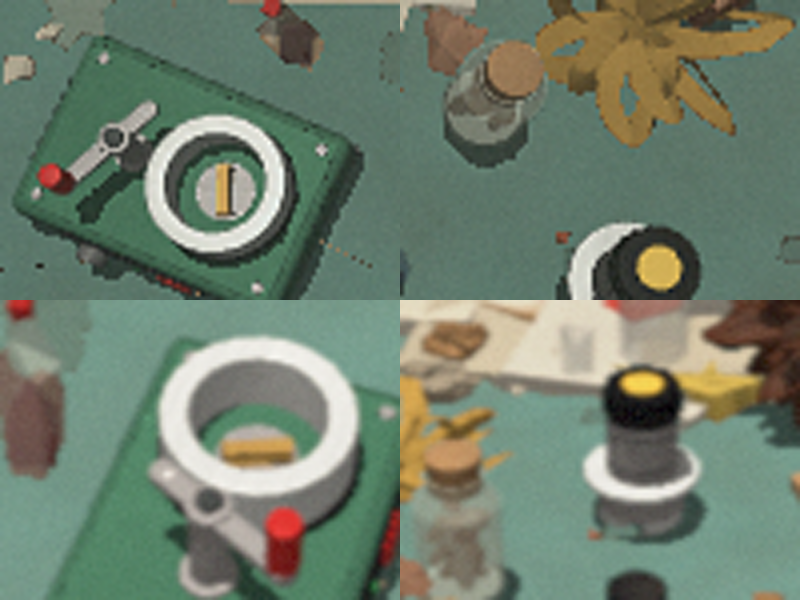

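The crop shows the ring centre, post, knob, dog (roughly along world x) and yellow dot clearly. I'll triangulate them.

```bash
cat > h.py <<'E'
from plant import r
import numpy as np,cv2
C={n:r.get_calibration(n) for n in("top","side")}
def ray(n,uv,z):
    c=C[n];d=c["R"].T@np.linalg.inv(c["camera_matrix"])@[*uv,1];o=-c["R"].T@c["t"]
    return o+d*(z-o[2])/d[2]
def tri(a,b):
    P=[c["camera_matrix"]@np.c_[c["R"],c["t"]] for c in C.values()]
    X=cv2.triangulatePoints(P[0],P[1],np.array(a,float),np.array(b,float)).ravel();return X[:3]/X[3]
E
python3 - <<'E'
from h import *
np.set_printoptions(precision=4,suppress=True)
for n,a,b,z in [("ring",(224,256),(334.5,328.75),.072),("post",(198.5,244.2),(322.5,349.5),.087),("knob",(182.5,253.7),(341.2,355),.112),("dot",(455,266.8),(330.7,150.8),.095),("cork",(418.2,217),(283.7,168.7),.099),("ink",(377,265),(330,203),.06)]:
    print(n,tri(a,b),ray("top",a,z),ray("side",b,z))
print("dog",ray("top",(225.5,251.7),.05)-ray("top",(225.7,263.2),.05))
E
```

```text
ring [0.4396 0.2463 0.068 ] [0.4394 0.2454 0.072 ] [0.4394 0.2496 0.072 ]
post [0.4614 0.3019 0.0883] [0.4625 0.3021 0.087 ] [0.4605 0.3012 0.087 ]
knob [0.4347 0.3291 0.111 ] [0.4353 0.3287 0.112 ] [0.4342 0.33   0.112 ]
dot [ 0.4251 -0.2842  0.0954] [ 0.4271 -0.2848  0.095 ] [ 0.4235 -0.2841  0.095 ]
cork [ 0.5383 -0.2009  0.0981] [ 0.5405 -0.2011  0.099 ] [ 0.5362 -0.1984  0.099 ]
ink [ 0.4314 -0.1109  0.0625] [ 0.4311 -0.1111  0.06  ] [ 0.4317 -0.1145  0.06  ]
dog [0.0274 0.0025 0.    ]
```

Request:
send_rows([
  {"dp": [-0.03,-0.0228,0]},
  {"dp": [-0.03,-0.0228,0]},
  {"dp": [-0.03,-0.0228,0]},
  {"dp": [-0.03,-0.0228,0]},
  {"dp": [-0.03,-0.0228,0]},
  {"dp": [-0.03,-0.0228,0]},
  {"dp": [-0.03,-0.0228,0]},
  {"dp": [-0.03,-0.0228,0]},
  {"dp": [-0.03,-0.0228,0]},
  {"dp": [-0.03,-0.0228,0]},
  {"dp": [-0.03,-0.0228,0]},
  {"dp": [-0.03,-0.0228,0]},
  {"dp": [-0.03,-0.0228,0]},
  {"turn": [0,0,0.12]},
  {"turn": [0,0,0.12]},
  {"turn": [0,0,0.12]},
  {"turn": [0,0,0.12]},
  {"turn": [0,0,0.12]},
  {"turn": [0,0,0.12]},
  {"turn": [0,0,0.12]},
])

```text
$.series[0]: bad value
```

Request:
send_rows([
  {"turn": [0,0,0],"dp": [-0.03,-0.0228,0],"hand": 0},
  {"turn": [0,0,0],"dp": [-0.03,-0.0228,0],"hand": 0},
  {"turn": [0,0,0],"dp": [-0.03,-0.0228,0],"hand": 0},
  {"turn": [0,0,0],"dp": [-0.03,-0.0228,0],"hand": 0},
  {"turn": [0,0,0],"dp": [-0.03,-0.0228,0],"hand": 0},
  {"turn": [0,0,0],"dp": [-0.03,-0.0228,0],"hand": 0},
  {"turn": [0,0,0],"dp": [-0.03,-0.0228,0],"hand": 0},
  {"turn": [0,0,0],"dp": [-0.03,-0.0228,0],"hand": 0},
  {"turn": [0,0,0],"dp": [-0.03,-0.0228,0],"hand": 0},
  {"turn": [0,0,0],"dp": [-0.03,-0.0228,0],"hand": 0},
  {"turn": [0,0,0],"dp": [-0.03,-0.0228,0],"hand": 0},
  {"turn": [0,0,0],"dp": [-0.03,-0.0228,0],"hand": 0},
  {"turn": [0,0,0],"dp": [-0.03,-0.0228,0],"hand": 0},
  {"turn": [0,0,0.12],"dp": [0,0,0],"hand": 0},
  {"turn": [0,0,0.12],"dp": [0,0,0],"hand": 0},
  {"turn": [0,0,0.12],"dp": [0,0,0],"hand": 0},
  {"turn": [0,0,0.12],"dp": [0,0,0],"hand": 0},
  {"turn": [0,0,0.12],"dp": [0,0,0],"hand": 0},
  {"turn": [0,0,0.12],"dp": [0,0,0],"hand": 0},
  {"turn": [0,0,0.12],"dp": [0,0,0],"hand": 0},
])

```text
t: 1.77
eef_pos: [0.4684, 0.201, 0.231]
orientation: [[-0.417, 0.909, -0.001], [0.909, 0.417, -0.0], [0.0, -0.001, -1.0]]
wrist_force: [0.3, -0.0, -0.3]
gripper_width: 1.002
gripper_force: 0.0
```

```bash
cat >> h.py <<'E'
np.set_printoptions(precision=4,suppress=True)
def go(target):
    o=r.observe();print("t",o["t"],"pos",o["eef_pos"],"R",o["orientation"].round(3).tolist(),"j",o["joints"].round(2),"F",o["wrist_force"],"dp tool",o["orientation"].T@(np.array(target)-o["eef_pos"]))
E
python3 -c "
from h import *
go([.4255,-.2845,.23])"
```

```text
t 1.7667 pos [0.4684 0.201  0.231 ] R [[-0.417, 0.909, -0.001], [0.909, 0.417, -0.0], [0.0, -0.001, -1.0]] j [-0.8   0.07  0.32  1.78 -0.02  1.3  -0.04] F [ 0.2538 -0.0037 -0.2752] dp tool [-0.4234 -0.2414  0.0011]
```

Request:
send_rows([
  {"turn": [0,0,0],"dp": [-0.0326,-0.0186,0],"hand": 0},
  {"turn": [0,0,0],"dp": [-0.0326,-0.0186,0],"hand": 0},
  {"turn": [0,0,0],"dp": [-0.0326,-0.0186,0],"hand": 0},
  {"turn": [0,0,0],"dp": [-0.0326,-0.0186,0],"hand": 0},
  {"turn": [0,0,0],"dp": [-0.0326,-0.0186,0],"hand": 0},
  {"turn": [0,0,0],"dp": [-0.0326,-0.0186,0],"hand": 0},
  {"turn": [0,0,0],"dp": [-0.0326,-0.0186,0],"hand": 0},
  {"turn": [0,0,0],"dp": [-0.0326,-0.0186,0],"hand": 0},
  {"turn": [0,0,0],"dp": [-0.0326,-0.0186,0],"hand": 0},
  {"turn": [0,0,0],"dp": [-0.0326,-0.0186,0],"hand": 0},
  {"turn": [0,0,0],"dp": [-0.0326,-0.0186,0],"hand": 0},
  {"turn": [0,0,0],"dp": [-0.0326,-0.0186,0],"hand": 0},
  {"turn": [0,0,0],"dp": [-0.0326,-0.0186,0],"hand": 0},
  {"turn": [0,0,0.12],"dp": [0,0,0],"hand": 0},
  {"turn": [0,0,0.12],"dp": [0,0,0],"hand": 0},
  {"turn": [0,0,0.12],"dp": [0,0,0],"hand": 0},
  {"turn": [0,0,0.12],"dp": [0,0,0],"hand": 0},
  {"turn": [0,0,0.12],"dp": [0,0,0],"hand": 0},
  {"turn": [0,0,0.12],"dp": [0,0,0],"hand": 0},
  {"turn": [0,0,0.12],"dp": [0,0,0],"hand": 0},
])

```text
t: 3.43
eef_pos: [0.4282, -0.285, 0.231]
orientation: [[0.399, 0.917, -0.0], [0.917, -0.399, 0.0], [0.0, -0.001, -1.0]]
wrist_force: [-0.2, -0.1, 0.2]
gripper_width: 1.004
gripper_force: 0.0
```

```bash
python3 -c "
from h import *
go([.4255,-.2845,.066])
t=r.camera('top')[210:310,390:490,::-1];s=r.camera('side')[80:230,250:400,::-1]
z=lambda i,k:cv2.resize(i,None,fx=k,fy=k,interpolation=cv2.INTER_CUBIC)
cv2.imwrite('pics/z1.png',np.hstack([z(t,4),cv2.resize(z(s,2.667),(400,400))]))"
```

```text
t 3.4333 pos [ 0.4282 -0.285   0.231 ] R [[0.399, 0.917, -0.0], [0.917, -0.399, 0.0], [0.0, -0.001, -1.0]] j [-0.37  0.09  0.94  1.79 -0.08  1.3   0.17] F [-0.2386 -0.0648  0.2404] dp tool [-0.0006 -0.0026  0.165 ]
```

View pics/z1.png

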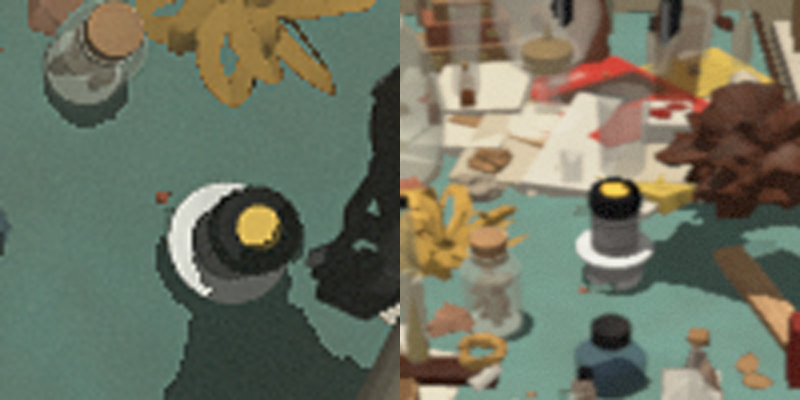

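The cup hasn't moved: dot at crop (260,226), i.e. pixel (455,266.5), with the gripper above it. Descending and gripping the lid.

Request:
send_rows([
  {"turn": [0,0,0],"dp": [0,-0.0026,0.035],"hand": 0},
  {"turn": [0,0,0],"dp": [0,0,0.035],"hand": 0},
  {"turn": [0,0,0],"dp": [0,0,0.035],"hand": 0},
  {"turn": [0,0,0],"dp": [0,0,0.03],"hand": 0},
  {"turn": [0,0,0],"dp": [0,0,0.02],"hand": 0},
  {"turn": [0,0,0],"dp": [0,0,0.01],"hand": 0},
  {"turn": [0,0,0],"dp": [0,0,0],"hand": 255},
  {"turn": [0,0,0],"dp": [0,0,0],"hand": 255},
  {"turn": [0,0,0],"dp": [0,0,0],"hand": 255},
  {"turn": [0,0,0],"dp": [0,0,0],"hand": 255},
  {"turn": [0,0,0],"dp": [0,0,0],"hand": 255},
  {"turn": [0,0,0],"dp": [0,0,0],"hand": 255},
  {"turn": [0,0,0],"dp": [0,0,0],"hand": 255},
  {"turn": [0,0,0],"dp": [0,0,0],"hand": 255},
], squeeze=50)

```text
t: 4.7
eef_pos: [0.427, -0.2846, 0.0679]
orientation: [[0.392, 0.92, 0.003], [0.92, -0.392, -0.0], [0.001, 0.002, -1.0]]
wrist_force: [-2.6, 1.4, 6.8]
gripper_width: 0.557
gripper_force: 50.8
```

Request:
send_rows([
  {"turn": [0,0,0],"dp": [0,0,-0.01],"hand": 255},
  {"turn": [0,0,0],"dp": [0,0,-0.025],"hand": 255},
  {"turn": [0,0,0],"dp": [0,0,-0.035],"hand": 255},
  {"turn": [0,0,0],"dp": [0,0,-0.035],"hand": 255},
  {"turn": [0,0,0],"dp": [0,0,-0.03],"hand": 255},
  {"turn": [0,0,0],"dp": [0,0,-0.015],"hand": 255},
  {"turn": [0,0,0],"dp": [0,0,0],"hand": 255},
])

```text
t: 5.28
eef_pos: [0.4275, -0.2852, 0.2206]
orientation: [[0.393, 0.919, 0.007], [0.919, -0.393, -0.001], [0.002, 0.007, -1.0]]
wrist_force: [0.6, -1.0, -2.9]
gripper_width: 0.563
gripper_force: 52.6
```

```bash
python3 -c "
from h import *
go([.46,0,.215])
go([.4395,.2465,.215])"
```

```text
t 5.2833 pos [ 0.4275 -0.2852  0.2206] R [[0.393, 0.919, 0.007], [0.919, -0.393, -0.001], [0.002, 0.007, -1.0]] j [-0.39  0.1   0.96  1.81 -0.09  1.27  0.19] F [ 0.6416 -0.997  -2.9199] dp tool [ 0.275  -0.0823  0.0055]
t 5.2833 pos [ 0.4275 -0.2852  0.2206] R [[0.393, 0.919, 0.007], [0.919, -0.393, -0.001], [0.002, 0.007, -1.0]] j [-0.39  0.1   0.96  1.81 -0.09  1.27  0.19] F [ 0.6416 -0.997  -2.9199] dp tool [ 0.4936 -0.1981  0.0052]
```

Request:
send_rows([
  {"turn": [0,0,0],"dp": [0.0165,-0.0066,0],"hand": 255},
  {"turn": [0,0,0],"dp": [0.033,-0.0132,0],"hand": 255},
  {"turn": [0,0,0],"dp": [0.033,-0.0132,0],"hand": 255},
  {"turn": [0,0,0],"dp": [0.033,-0.0132,0],"hand": 255},
  {"turn": [0,0,0],"dp": [0.033,-0.0132,0],"hand": 255},
  {"turn": [0,0,0],"dp": [0.033,-0.0132,0],"hand": 255},
  {"turn": [0,0,0],"dp": [0.033,-0.0132,0],"hand": 255},
  {"turn": [0,0,0],"dp": [0.033,-0.0132,0],"hand": 255},
  {"turn": [0,0,0],"dp": [0.033,-0.0132,0],"hand": 255},
  {"turn": [0,0,0],"dp": [0.033,-0.0132,0],"hand": 255},
  {"turn": [0,0,0],"dp": [0.033,-0.0132,0],"hand": 255},
  {"turn": [0,0,0],"dp": [0.033,-0.0132,0],"hand": 255},
  {"turn": [0,0,0],"dp": [0.033,-0.0132,0],"hand": 255},
  {"turn": [0,0,0],"dp": [0.033,-0.0132,0],"hand": 255},
  {"turn": [0,0,0],"dp": [0.033,-0.0132,0],"hand": 255},
  {"turn": [0,0,0],"dp": [0.0145,-0.006,0],"hand": 255},
  {"turn": [0,0,0],"dp": [0,0,0],"hand": 255},
  {"turn": [0,0,0],"dp": [0,0,0],"hand": 255},
])

```text
t: 6.78
eef_pos: [0.4378, 0.2468, 0.2154]
orientation: [[0.392, 0.92, -0.001], [0.92, -0.392, -0.002], [-0.002, -0.0, -1.0]]
wrist_force: [-0.1, -1.1, -3.3]
gripper_width: 0.56
gripper_force: 52.5
```

```bash
python3 -c "
from h import *
go([.4395,.2465,.215])
t=r.camera('top')[205:305,160:260,::-1];s=r.camera('side')[250:400,260:410,::-1]
cv2.imwrite('pics/z2.png',np.hstack([cv2.resize(i,(400,400),interpolation=cv2.INTER_CUBIC) for i in (t,s)]))"
```

```text
t 6.7833 pos [0.4378 0.2468 0.2154] R [[0.392, 0.92, -0.001], [0.92, -0.392, -0.002], [-0.002, -0.0, -1.0]] j [-0.92  0.06  0.34  1.82 -0.02  1.27 -0.99] F [-0.094  -1.0676 -3.2969] dp tool [0.0003 0.0017 0.0004]
```

View pics/z2.png

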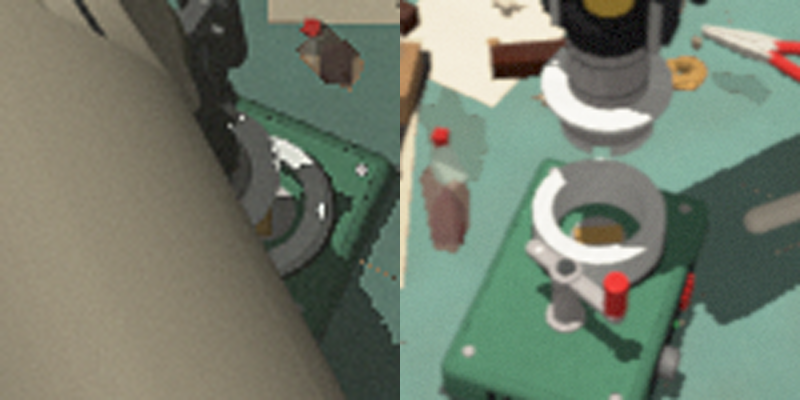

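The side view shows the cup above the well, with a slot notch at crop (600,150) in the foot's edge facing the camera. I'll enlarge that to read the slot angle and check the sideways offset.

Run:
```python
from h import *
s=r.camera('side')[265:345,300:380,::-1]
cv2.imwrite('pics/z3.png',cv2.resize(s,(560,560),interpolation=cv2.INTER_CUBIC))
c=C['side']
def pr(X):
    p=cv2.projectPoints(np.array([X],float),cv2.Rodrigues(c['R'])[0],c['t'],c['camera_matrix'],None)[0].ravel();return (p-[300,265])*7
x,y,z=.4378,.2468,.1475
print('foot c',pr([x,y,z]),'flange',pr([x,y,z+.035]),'R/L',pr([x-.037,y,z+.035]),pr([x+.037,y,z+.035]))
print('ring',pr([.4395,.2465,.072]))
for a in range(50,131,10): print(a,pr([x+.0275*np.cos(np.radians(a)),y+.0275*np.sin(np.radians(a)),z+.005]))
```

```text
foot c [254.3134 216.3848] flange [257.6838 104.1309] R/L [431.0283 100.8747] [ 84.0221 107.393 ]
ring [240.3973 435.6179]
50 [177.2603 275.009 ]
60 [196.0904 284.3757]
70 [216.8476 291.177 ]
80 [238.8603 295.1731]
90 [261.4056 296.2216]
100 [283.7384 294.285 ]
110 [305.1218 289.4323]
120 [324.8567 281.8355]
130 [342.3097 271.7615]
```

View pics/z3.png

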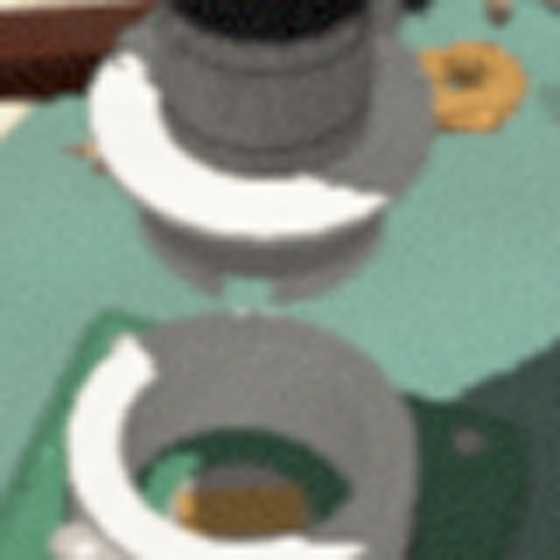

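Measured against the projected geometry, the notch is at about 82°, so the slots lie at −8° mod 90. The dog is at about 5°. I'll turn the cup +13° (world), shift about 2 mm in x, and lower into the mouth.

Request:
send_rows([
  {"turn": [0,0,0],"dp": [0,0.0022,0],"hand": 255},
  {"turn": [0,0,-0.115],"dp": [0,0,0],"hand": 255},
  {"turn": [0,0,-0.115],"dp": [0,0,0],"hand": 255},
  {"turn": [0,0,0],"dp": [0,0,0.02],"hand": 255},
  {"turn": [0,0,0],"dp": [0,0,0.025],"hand": 255},
  {"turn": [0,0,0],"dp": [0,0,0.015],"hand": 255},
  {"turn": [0,0,0],"dp": [0,0,0.008],"hand": 255},
  {"turn": [0,0,0],"dp": [0,0,0.005],"hand": 255},
  {"turn": [0,0,0],"dp": [0,0,0.004],"hand": 255},
  {"turn": [0,0,0],"dp": [0,0,0.004],"hand": 255},
  {"turn": [0,0,0],"dp": [0,0,0],"hand": 255},
])

```text
t: 7.85
eef_pos: [0.4405, 0.2459, 0.1353]
orientation: [[0.173, 0.985, 0.0], [0.985, -0.173, 0.0], [0.0, 0.0, -1.0]]
wrist_force: [-0.4, 0.2, -3.4]
gripper_width: 0.556
gripper_force: 52.6
```

Request:
send_rows([
  {"turn": [0,0,0],"dp": [0,0,0.003],"hand": 255},
  {"turn": [0,0,0],"dp": [0,0,0.003],"hand": 255},
  {"turn": [0,0,0],"dp": [0,0,0.003],"hand": 255},
  {"turn": [0,0,0],"dp": [0,0,0.003],"hand": 255},
  {"turn": [0,0,0],"dp": [0,0,0],"hand": 255},
])

```text
t: 8.27
eef_pos: [0.4405, 0.2458, 0.1228]
orientation: [[0.173, 0.985, 0.0], [0.985, -0.173, -0.0], [-0.0, 0.0, -1.0]]
wrist_force: [0.9, 0.9, -3.5]
gripper_width: 0.558
gripper_force: 52.5
```

Foot is about 17 mm in with almost no side load. Continuing in 1–2 mm steps.

Request:
send_rows([
  {"turn": [0,0,0],"dp": [0,0,0.002],"hand": 255},
  {"turn": [0,0,0],"dp": [0,0,0.002],"hand": 255},
  {"turn": [0,0,0],"dp": [0,0,0.001],"hand": 255},
  {"turn": [0,0,0],"dp": [0,0,0.001],"hand": 255},
  {"turn": [0,0,0],"dp": [0,0,0],"hand": 255},
])

```text
t: 8.68
eef_pos: [0.4405, 0.2459, 0.1172]
orientation: [[0.173, 0.985, 0.0], [0.985, -0.173, -0.0], [0.0, 0.0, -1.0]]
wrist_force: [0.9, 0.0, -4.6]
gripper_width: 0.552
gripper_force: 52.4
```

Request:
send_rows([
  {"turn": [0,0,0],"dp": [0,0,0.001],"hand": 255},
  {"turn": [0,0,0],"dp": [0,0,0.001],"hand": 255},
  {"turn": [0,0,0],"dp": [0,0,0.001],"hand": 255},
  {"turn": [0,0,0],"dp": [0,0,0],"hand": 255},
])

```text
t: 9.02
eef_pos: [0.4404, 0.2459, 0.1142]
orientation: [[0.173, 0.985, 0.0], [0.985, -0.173, 0.0], [0.0, 0.0, -1.0]]
wrist_force: [1.6, 0.4, -3.5]
gripper_width: 0.555
gripper_force: 52.4
```

Request:
send_rows([
  {"turn": [0,0,0],"dp": [0,0,0.001],"hand": 255},
  {"turn": [0,0,0],"dp": [0,0,0.001],"hand": 255},
  {"turn": [0,0,0],"dp": [0,0,0.001],"hand": 255},
  {"turn": [0,0,0],"dp": [0,0,0],"hand": 255},
])

```text
t: 9.35
eef_pos: [0.4404, 0.2459, 0.1112]
orientation: [[0.173, 0.985, 0.0], [0.985, -0.173, 0.0], [0.0, 0.0, -1.0]]
wrist_force: [3.0, -0.2, -4.0]
gripper_width: 0.555
gripper_force: 52.4
```

Request:
send_rows([
  {"turn": [0,0,0],"dp": [0,0,0.001],"hand": 255},
  {"turn": [0,0,0],"dp": [0,0,0.0005],"hand": 255},
  {"turn": [0,0,0],"dp": [0,0,0],"hand": 255},
])

```text
t: 9.6
eef_pos: [0.4405, 0.2461, 0.1102]
orientation: [[0.173, 0.985, 0.0], [0.985, -0.173, 0.0], [0.0, 0.0, -1.0]]
wrist_force: [0.2, -0.5, 2.6]
gripper_width: 0.559
gripper_force: 53.3
```

Contact came at TCP z 0.110, the expected home height. I'll release slowly, rise clear and look.

Request:
send_rows([
  {"turn": [0,0,0],"dp": [0,0,0.0003],"hand": 255},
  {"turn": [0,0,0],"dp": [0,0,0],"hand": 60},
  {"turn": [0,0,0],"dp": [0,0,0],"hand": 0},
  {"turn": [0,0,0],"dp": [0,0,0],"hand": 0},
  {"turn": [0,0,0],"dp": [0,0,0],"hand": 0},
  {"turn": [0,0,0],"dp": [0,0,0],"hand": 0},
  {"turn": [0,0,0],"dp": [0,0,-0.015],"hand": 0},
  {"turn": [0,0,0],"dp": [0,0,-0.025],"hand": 0},
  {"turn": [0,0,0],"dp": [0,0,-0.03],"hand": 0},
  {"turn": [0,0,0],"dp": [0,0,-0.02],"hand": 0},
  {"turn": [0,0,0],"dp": [0,0,0],"hand": 0},
])

```text
t: 10.52
eef_pos: [0.4421, 0.247, 0.2038]
orientation: [[0.173, 0.985, 0.005], [0.985, -0.173, 0.004], [0.005, 0.004, -1.0]]
wrist_force: [0.2, 0.1, 1.0]
gripper_width: 1.002
gripper_force: 0.0
```

Run:
```python
from h import *
go([.4395,.2465,.2])
s=r.camera('side')[255:395,265:405,::-1]
cv2.imwrite('pics/z4.png',cv2.resize(s,(560,560),interpolation=cv2.INTER_CUBIC))
c=C['side']
def pr(X):
    p=cv2.projectPoints(np.array([X],float),cv2.Rodrigues(c['R'])[0],c['t'],c['camera_matrix'],None)[0].ravel();return (p-[265,255])*4
for z in(.137,.145): print('dot',pr([.4395,.2465,z]))
for a in(0,.7,1.4):
    th=np.radians(68.4)+1.4-a; print(a,'knob top',pr([.4615+.038*np.cos(th),.302+.038*np.sin(th),.112]))
```

```text
t 10.5167 pos [0.4421 0.247  0.2038] R [[0.173, 0.985, 0.005], [0.985, -0.173, 0.004], [0.005, 0.004, -1.0]] j [-0.91  0.08  0.33  1.83 -0.03  1.23 -0.75] F [0.1674 0.0624 0.9667] dp tool [-0.001  -0.0025  0.0038]
dot [280.354  181.6367]
dot [280.7448 167.5871]
0 knob top [317.608  381.0175]
0.7 knob top [263.9326 419.6484]
1.4 knob top [191.5052 419.5701]
```

View pics/z4.png

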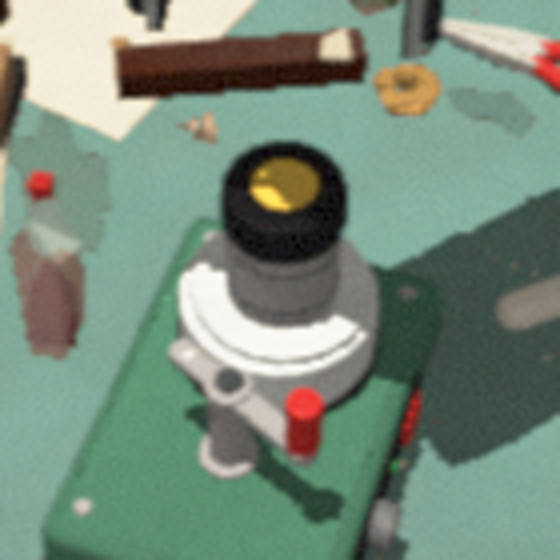

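The cup is home: dot at (285,184), predicted (280,182) for home and (281,168) for riding on the dog. The flange lies on the collar, and the knob top is at (304,402), still parked. Next I close the fingers, turn them to the knob's tangent and move behind it.

Request:
send_rows([
  {"turn": [0,0,-0.12],"dp": [0,0,0],"hand": 255},
  {"turn": [0,0,-0.12],"dp": [0,0,0],"hand": 255},
  {"turn": [0,0,-0.12],"dp": [0,0,0],"hand": 255},
  {"turn": [0,0,-0.12],"dp": [0,0,0],"hand": 255},
  {"turn": [0,0,-0.12],"dp": [0,0,0],"hand": 255},
  {"turn": [0,0,-0.12],"dp": [0,0,0],"hand": 255},
  {"turn": [0,0,-0.12],"dp": [0,0,0],"hand": 255},
  {"turn": [0,0,-0.12],"dp": [0,0,0],"hand": 255},
  {"turn": [0,0,0],"dp": [0.021,0.0059,0],"hand": 255},
  {"turn": [0,0,0],"dp": [0.021,0.0059,0],"hand": 255},
  {"turn": [0,0,0],"dp": [0.021,0.0059,0],"hand": 255},
  {"turn": [0,0,0],"dp": [0,0,0],"hand": 255},
])

```text
t: 11.57
eef_pos: [0.4052, 0.3066, 0.1982]
orientation: [[-0.711, 0.703, -0.002], [0.703, 0.711, 0.0], [0.002, -0.002, -1.0]]
wrist_force: [0.2, 1.0, -0.0]
gripper_width: 0.001
gripper_force: 0.0
```

Run:
```python
from h import *
go([.410,.304,.092])
o=r.observe();print("knob in tool",o["orientation"].T@(np.array([.4347,.329,.112])-o["eef_pos"]),"pivot",o["orientation"].T@(np.array([.4615,.302,.112])-o["eef_pos"]),o["gripper_width"])
```

```text
t 11.5667 pos [0.4052 0.3066 0.1982] R [[-0.711, 0.703, -0.002], [0.703, 0.711, 0.0], [0.002, -0.002, -1.0]] j [-0.95  0.09  0.23  1.82 -0.02  1.23  0.08] F [ 0.2146  1.01   -0.0291] dp tool [-0.0054  0.0017  0.1061]
knob in tool [-0.0054  0.0368  0.0861] pivot [-0.0434  0.0364  0.086 ] 0.0006566897425888114
```

Request:
send_rows([
  {"turn": [0,0,0],"dp": [-0.0054,0,0.02],"hand": 255},
  {"turn": [0,0,0],"dp": [0,0,0.03],"hand": 255},
  {"turn": [0,0,0],"dp": [0,0,0.03],"hand": 255},
  {"turn": [0,0,0],"dp": [0,0,0.015],"hand": 255},
  {"turn": [0,0,0],"dp": [0,0,0.01],"hand": 255},
  {"turn": [0,0,0],"dp": [0,0.005,0],"hand": 255},
  {"turn": [0,0,0],"dp": [0,0.005,0],"hand": 255},
  {"turn": [0,0,0],"dp": [0,0.004,0],"hand": 255},
  {"turn": [0,0,0.1],"dp": [0.002,0.0039,0],"hand": 255},
  {"turn": [0,0,0.1],"dp": [0.002,0.0039,0],"hand": 255},
  {"turn": [0,0,0.1],"dp": [0.002,0.0039,0],"hand": 255},
  {"turn": [0,0,0.1],"dp": [0.002,0.0039,0],"hand": 255},
  {"turn": [0,0,0],"dp": [0,0,0],"hand": 255},
])

```text
t: 12.65
eef_pos: [0.4306, 0.3261, 0.0957]
orientation: [[-0.373, 0.928, 0.001], [0.928, 0.373, 0.002], [0.001, 0.002, -1.0]]
wrist_force: [-0.6, -0.8, -0.4]
gripper_width: 0.001
gripper_force: 0.0
```

Run:
```python
from h import *
go([.410,.304,.092])
o=r.observe();print("pivot",o["orientation"].T@(np.array([.4615,.302,.112])-o["eef_pos"]))
s=r.camera('side')[255:395,265:405,::-1]
cv2.imwrite('pics/z5.png',cv2.resize(s,(560,560),interpolation=cv2.INTER_CUBIC))
```

```text
t 12.65 pos [0.4306 0.3261 0.0957] R [[-0.373, 0.928, 0.001], [0.928, 0.373, 0.002], [0.001, 0.002, -1.0]] j [-0.98  0.27  0.28  1.86 -0.09  1.02 -0.28] F [-0.6492 -0.7967 -0.4252] dp tool [-0.0129 -0.0273  0.0036]
pivot [-0.0339  0.0198 -0.0163]
```

View pics/z5.png

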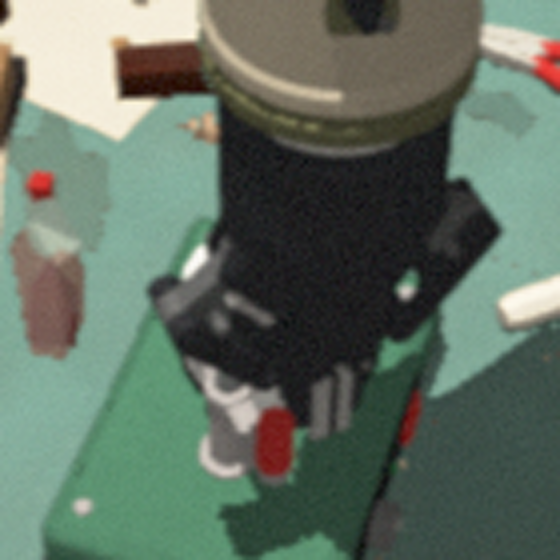

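The fingers are pushing the knob, now at (274,415), about halfway round. Continuing the arc.

Request:
send_rows([
  {"turn": [0,0,0.1],"dp": [0.0018,0.0036,0],"hand": 255},
  {"turn": [0,0,0.1],"dp": [0.0018,0.0036,0],"hand": 255},
  {"turn": [0,0,0.1],"dp": [0.0018,0.0036,0],"hand": 255},
  {"turn": [0,0,0.1],"dp": [0.0018,0.0036,0],"hand": 255},
  {"turn": [0,0,0.1],"dp": [0.0018,0.0036,0],"hand": 255},
  {"turn": [0,0,0.1],"dp": [0.0018,0.0036,0],"hand": 255},
  {"turn": [0,0,0],"dp": [0,0,0],"hand": 255},
])

```text
t: 13.28
eef_pos: [0.4499, 0.339, 0.0952]
orientation: [[0.213, 0.977, 0.001], [0.977, -0.213, 0.001], [0.001, 0.001, -1.0]]
wrist_force: [-1.1, 0.3, 0.2]
gripper_width: -0.001
gripper_force: 0.3
```

Run:
```python
from h import *
o=r.observe();print("pivot",o["orientation"].T@(np.array([.4615,.302,.112])-o["eef_pos"]),o["orientation"].T@o["wrist_force"])
```

```text
pivot [-0.0337  0.0193 -0.0169] [ 0.0831 -1.1534 -0.2064]
```

Request:
send_rows([
  {"turn": [0,0,0.08],"dp": [0.0015,0.0029,0],"hand": 255},
  {"turn": [0,0,0.06],"dp": [0.0011,0.0022,0],"hand": 255},
  {"turn": [0,0,0.04],"dp": [0.0007,0.0014,0],"hand": 255},
  {"turn": [0,0,0],"dp": [0,0,0],"hand": 255},
])

```text
t: 13.62
eef_pos: [0.456, 0.3404, 0.0949]
orientation: [[0.38, 0.925, -0.001], [0.925, -0.38, 0.001], [0.001, -0.001, -1.0]]
wrist_force: [-3.8, 2.3, 0.8]
gripper_width: 0.0
gripper_force: 1.9
```

Request:
send_rows([
  {"turn": [0,0,0],"dp": [0,0.0015,0],"hand": 255},
  {"turn": [0,0,0],"dp": [0,0.0015,0],"hand": 255},
  {"turn": [0,0,0],"dp": [0,0,0],"hand": 255},
])

```text
t: 13.87
eef_pos: [0.4568, 0.3401, 0.0947]
orientation: [[0.376, 0.927, -0.004], [0.927, -0.376, 0.002], [-0.0, -0.004, -1.0]]
wrist_force: [-12.0, 3.8, 4.4]
gripper_width: -0.0
gripper_force: 6.2
```

Firm stop at the latched angle. Backing off, rising and checking.

Request:
send_rows([
  {"turn": [0,0,0],"dp": [0,-0.006,0],"hand": 255},
  {"turn": [0,0,0],"dp": [0,-0.008,0],"hand": 255},
  {"turn": [0,0,0],"dp": [0,0,-0.03],"hand": 255},
  {"turn": [0,0,0],"dp": [0,0,-0.04],"hand": 255},
  {"turn": [0,0,0],"dp": [0,0,-0.04],"hand": 255},
  {"turn": [0,0,0],"dp": [0,-0.04,0],"hand": 255},
  {"turn": [0,0,0],"dp": [0,-0.04,0],"hand": 255},
  {"turn": [0,0,0],"dp": [0,0,0],"hand": 255},
  {"turn": [0,0,0],"dp": [0,0,0],"hand": 255},
])

```text
t: 14.62
eef_pos: [0.3705, 0.3757, 0.205]
orientation: [[0.377, 0.926, 0.0], [0.926, -0.377, 0.001], [0.001, -0.0, -1.0]]
wrist_force: [-0.8, -0.6, 0.2]
gripper_width: 0.001
gripper_force: 0.0
```

Run:
```python
from h import *
s=r.camera('side')[255:395,265:405,::-1]
cv2.imwrite('pics/z6.png',cv2.resize(s,(560,560),interpolation=cv2.INTER_CUBIC))
```

```text
(no output)
```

View pics/z6.png

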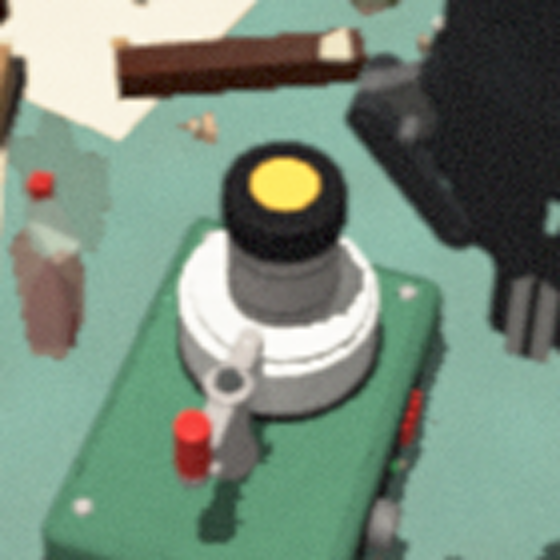

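The knob is at (192,422), predicted (191.5,420) for 1.4 rad. The hook lies over the flange, the cup is home, and the gripper is clear.

```bash
python3 -c "
from plant import r
print(r.hand_in())"
```

```text
the job is handed in; nothing more can be done
None
```

The cup is home over the drive dog with its flange on the rim, the latch is swung fully over it, and the job is handed in at about 15 s; no verdict came back.

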